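# Tighten the stage lock ring of a microscope base with a pin spanner

## Task

Take the two-pin spanner by its orange grip out of its rest, feel both prongs gently down into the two holes of the lock ring on the microscope base until they are fully home, and only then turn the ring clockwise with it until the ring is fully tight against its stop. Then lift the spanner off and put it back upright in its rest as you found it, prongs in the slot, and let go. Never press or twist hard on the ring, do not touch the ring with the gripper, and leave the well plate, the bottle and the lens cell where they are.

Things in the scene. Friction and masses are not known exactly. Their poses are not given: they have to be found in the camera images.
- scope_base: White microscope illumination base, fixed, 45 mm high, column and head taken off; stands left or right. Origin on the bench under the ring's axis; the base reaches 105 mm to -x, 135 mm to +x and 100 mm to either y side of it; z up. An aluminium column foot (36 x 90 mm, 12 mm high) stands on it 105 mm from the axis along +x.
- ring_face (a point): Centre of the lock ring's flat top face, 63 mm above the bench; fixed to the base, with the base's yaw (does not turn with the ring). Ring: pale aluminium, dark knurled rim, outer radius 44 mm, bore radius 19 mm round a glass disc 4 mm lower. Two round 9 mm holes with chamfered mouths, 14 mm deep, dark inside, opposite each other 30 mm from the axis.
- lock_ring (a joint): Clockwise turn of the ring, rad: starts 0.05 to 0.4; 0.9 = tight, hard stop. Dry friction 0.22 N m, stays put; does not turn under prongs sliding lightly (under 6 N) over its face. Hole bearing is not reported: at reading 0 the line through both holes lies 0.5 (+-0.25, unknown each time) rad counter-clockwise of the base's x axis, less the reading. See it in pictures or feel for it.
- spanner: Two-pin spanner, loose, 0.14 kg: dark steel bar 82 (along x) x 22 x 8 mm, origin at the centre of its underside, z up. Upright orange grip 44 mm along x, 14 mm thick along y, from 8 to 54 mm above the origin: pinch across its thickness. Prongs below at x = +-30 mm, 7 mm thick, 12 mm long, tapering to 3 mm over the last 4. Fully home, the bar lies on the ring's face.
- prong_a (a point): Tip of the prong on the spanner's +x side, 12 mm below the bar's underside.
- prong_b (a point): Tip of the prong on the spanner's -x side, 12 mm below the bar's underside.
- rest: Spanner rest, fixed: grey foot 120 x 70 x 8 mm, two blue rails 100 mm long (along x), 20 mm wide, tops 30 mm above the bench, and between them a slot 15 mm wide, 22 mm deep, open at the ends. The spanner starts with its bar along and on the rails, prongs in the slot. Origin on the bench at its centre.
- rest_top (a point): Middle of the slot at the height of the rails' tops (30 mm above the bench): the spanner's origin lies here, within 10 mm along the slot, at the start.
- well_plate: Bystander: clear well plate 127 x 85 x 18 mm, loose.
- bottle: Bystander: amber bottle, 60 mm across and 130 mm tall, loose.
- lens_cell: Bystander: black lens cell, 52 mm across, 42 mm tall, loose.

How it is judged:
By the outcome, as a careful person would: the job done as asked, in the order asked, and still so for the second after the job is handed in, with the robot touching nothing.
It also fails if it takes over 72 s, if anything falls off the work surface, if the arm or the gripper's body presses on something with over 40 N, if the wrist force passes 120 N, or if a joint passes its speed limit or range.

## Robot

A 7-joint arm with a two-finger parallel gripper is mounted at the origin on the work surface. World frame = base frame: x ahead of the robot, y to its left, z up, the work surface at z = 0. Lengths are in m, angles in degrees, forces in N, time in s.
With the tool pointing down it reaches from about 0.4 to 0.85 m from the base axis. Payload 4.5 kg.
Tool frame: the origin (TCP) lies between the finger pads; the fingertips stand 11 mm ahead of it and the grasp point (between the pads) lies 8 mm behind it; z points along the fingers, y is the line along which they close (so a half turn about z gives the same grasp; the last joint's range is limited). The gripper opens to 88 mm and grips with 3 to 60 N. Pads are 18 mm wide; open, the fingers measure 123 mm over their backs; the gripper's body (75 mm by 187 mm) begins 45 mm behind the grasp point.
Start: joints at [71.035, 39.483, -11.15, 89.685, 9.013, 51.709, -12.324], TCP at [0.223, -0.584, 0.25] pointing down, gripper open.
Joint ranges: [-172.22, 172.22], [-26.19, 119.32], [-84.43, 86.54], [7.71, 146.69], [-57.33, 237.33], [2.42, 119.75], [-152.13, 152.13]. Speed limits (degrees/s): [147.25, 147.25, 180, 180, 180, 180, 180].

## Interface

Orientations are given as a 3x3 rotation matrix whose columns are the frame's x, y, z axes.
In Python, from rig import * gives the robot as it stands. Calls block until the motion is done:
- move_to(position, orientation): joint-space move of the TCP to a pose.
- line_to(position, orientation=None, vel=0.15): straight line of the TCP; orientation=None keeps the orientation; vel is the mean speed in m/s.
- move_joints(angles): joint-space move.
- command_gripper(opening): finger opening in m; the grip force is fixed at half the most; returns when the fingers have stopped.
- sleep(seconds).
- solve_ik(position, orientation): joint angles nearest the present ones, or None.
- get_obs(): the state.
- camera(name): name is "scene" or "top" or "wrist"; returns (picture, depth): 480x640x3 uint8, red, green, blue; 480x640 float32, m along the optical axis (not along the pixel's ray), 0 where there is no reading.
- camera_params(name): a dict with "mtx" (3x3 intrinsics, pixels), "k1" (the pictures are not rectified: a ray, as slopes to the right and down, at radius r is drawn at 1 + k1 r^2 times it, then the intrinsics apply), "R" (3x3) and "t" (3): a world point X has camera coordinates R X + t. Camera axes: x right, y down, z forward; pixel columns grow to the right and rows downward; lengths in m; the calibration is good to about 2 mm. A picture is of the moment at which its call begins: read the wrist's pose just before it. camera_params takes no time and is no camera call; for the wrist camera it gives the pose at the moment of the call.
A pose or a line that the arm cannot do raises Unreachable and nothing moves.
- job_done(): hands the job in; it is judged then, once.
The state is a dict: "t": time; "joint_positions": joint angles; "dq": joint speeds; "effort": joint torques, N m; "position": TCP position; "ee_rot": TCP orientation; "ft_force": force on the tool from outside, world axes, zero at the start; "wrist_torque": the same for the moment, N m; "finger_gap": finger opening in m; "grasp_force": force on a finger pad.
Only numpy, scipy, OpenCV 4.12 (cv2) and the standard library are available. Lean on these libraries where they do the work, as an engineer would, in place of code of your own. Each camera call takes 0.05 s, during which the arm holds its last target. There are 200 camera calls.

## Working session

There is one attempt and no reset: what is moved stays moved. The work goes in short steps, each a Python script; the robot and the scene stay as the last script left them, time stands still between calls to the robot, and variables do not carry over. Pictures are saved under pics/ and viewed, at most 10 in all, crops included, and the job is handed in when it is done.

```bash
ls; mkdir -p pics
python3 - <<'E'
from rig import *
import cv2,numpy as np
a=camera("scene")[0];b,d=camera("top")
cv2.imwrite("pics/s.png",a[:,:,::-1]);cv2.imwrite("pics/t.png",b[:,:,::-1]);np.save("top.npy",b);np.save("topd.npy",d)
o=get_obs();print({k:np.round(o[k],3).tolist() for k in o})
for n in("top","scene","wrist"):
  c=camera_params(n);print(n,{k:np.round(c[k],4).tolist() for k in c})
E
```

```text
pics
{'t': 0.1, 'joint_positions': [71.035, 39.53, -11.145, 89.738, 9.011, 51.71, -12.324], 'dq': [0.048, -0.092, 0.095, -0.056, 0.048, -0.046, -0.063], 'effort': [-0.003, -52.85, -1.271, -15.384, -0.053, 0.002, 0.0], 'position': [0.223, -0.583, 0.249], 'ee_rot': [[0.934, 0.357, -0.001], [0.357, -0.934, 0.002], [-0.0, -0.002, -1.0]], 'ft_force': [0.841, -0.375, -0.431], 'wrist_torque': [0.051, 0.032, -0.063], 'grasp_force': 0.0, 'finger_gap': 0.088}
top {'mtx': [[502.1766, 0.0, 322.8578], [0.0, 502.1766, 241.2892], [0.0, 0.0, 1.0]], 'k1': 0.0113, 'R': [[0.0093, -0.9998, 0.0169], [-0.9939, -0.0111, -0.1102], [0.1103, -0.0157, -0.9938]], 't': [0.0046, 0.6256, 1.0942]}
scene {'mtx': [[479.3787, 0.0, 321.9761], [0.0, 479.3787, 234.9329], [0.0, 0.0, 1.0]], 'k1': -0.0422, 'R': [[0.8581, 0.5133, 0.0102], [0.4474, -0.738, -0.5051], [-0.2518, 0.438, -0.863]], 't': [-0.5355, -0.2351, 1.5165]}
wrist {'mtx': [[367.675, 0.0, 318.5931], [0.0, 367.675, 242.9115], [0.0, 0.0, 1.0]], 'k1': 0.0199, 'R': [[0.356, -0.9345, -0.0024], [-0.8968, -0.3423, 0.2803], [-0.2628, -0.0976, -0.9599]], 't': [-0.6236, -0.0385, 0.3896]}
```

View pics/t.png

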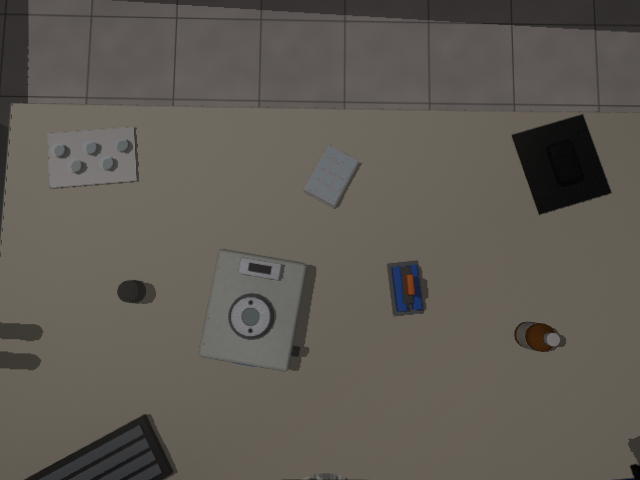

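View pics/s.png

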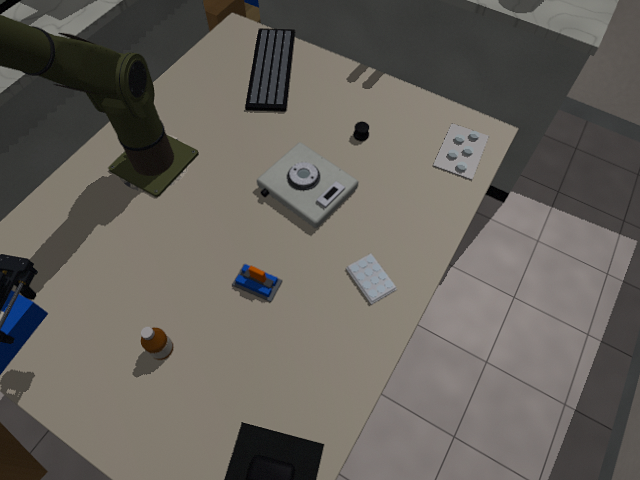

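The top view shows the rest with its orange grip at about (410,287). The ring is at about (251,317), with dark holes at (250,302) and (250,331), and the column foot is at (261,268). The bottle, plate and lens cell are well clear.

```bash
cat > h.py <<'E'
from rig import *
import cv2,numpy as np
def px2w(c,uv,z):
    """pixel(s) -> world points on the plane at height z"""
    uv=np.atleast_2d(np.float64(uv)); d=np.array([c["k1"],0,0,0,0.])
    n=cv2.undistortPoints(uv[:,None],np.array(c["mtx"]),d)[:,0]
    R=np.array(c["R"]);t=np.array(c["t"]);C=-R.T@t
    r=np.c_[n,np.ones(len(n))]@R
    return C+r*((z-C[2])/r[:,2])[:,None]
def down(yaw):
    """tool down, tool x axis at world angle yaw (rad)"""
    c,s=np.cos(yaw),np.sin(yaw)
    return np.array([[c,s,0],[s,-c,0],[0,0,-1.]])
def look(name,f):
    c=camera_params(name);p,d=camera(name)
    cv2.imwrite(f"pics/{f}.png",p[:,:,::-1]);np.savez(f"{f}.npz",p=p,d=d,**c);return c,p,d
def blobs(m,amin=20):
    n,l,s,cen=cv2.connectedComponentsWithStats(m.astype(np.uint8))
    return [(i,s[i],cen[i]) for i in range(1,n) if s[i,4]>=amin],l
E
python3 - <<'E'
from h import *
p=np.load("top.npy");c=camera_params("top")
h=cv2.cvtColor(p,cv2.COLOR_RGB2HSV)
m=(h[...,0]>100)&(h[...,0]<130)&(h[...,1]>150)&(h[...,2]>60)
bl,l=blobs(m,60)
for i,s,cen in bl:
    print(s,px2w(c,cen,.03).round(3))
m=(h[...,0]<12)&(h[...,1]>200)&(h[...,2]>120)
for i,s,cen in blobs(m,60)[0]: print("or",s,px2w(c,cen,.08).round(3))
print(px2w(c,[(251,317),(250,302),(250,331)],.063).round(3),px2w(c,(261,268),.057).round(3))
o=get_obs();w=camera_params("wrist");R=np.array(w["R"]);C=-R.T@np.array(w["t"])
E_=np.array(o["ee_rot"]);print("cam in tool",E_.T@(C-o["position"]),(E_.T@R.T).round(3))
E
```

```text
[410 265   8  13  68] [[ 0.563 -0.194  0.03 ]]
[392 267  15  44 328] [[ 0.52  -0.158  0.03 ]]
[412 292  10  18 109] [[ 0.491 -0.2    0.03 ]]
[[0.457 0.164 0.063]
 [0.489 0.167 0.063]
 [0.427 0.166 0.063]] [[0.563 0.146 0.057]]
cam in tool [ 7.17627939e-02 -1.09619485e-04 -1.34326594e-01] [[-0.001 -0.96  -0.28 ]
 [ 1.    -0.001 -0.001]
 [ 0.001 -0.28   0.96 ]]
```

Run:
```python
from h import *
for P,y in(((.455,.165,.2),0),((.455,.165,.09),-50),((.525,-.18,.2),-10)):
    print(P,y,solve_ik(P,down(np.radians(y))))
move_to((.50,.16,.22),down(np.radians(-5)))
look("wrist","ring")
move_to((.545,-.18,.20),down(np.radians(-8)))
look("wrist","rest")
o=get_obs();print(o["t"],np.round(o["joint_positions"],1),o["position"])
cv2.imwrite("pics/both.png",np.vstack([cv2.imread("pics/ring.png")[:,:],cv2.imread("pics/rest.png")])[::1,:][:, :])
a=np.vstack([cv2.imread("pics/ring.png"),cv2.imread("pics/rest.png")]);cv2.imwrite("pics/both.png",cv2.resize(np.hstack([a[:480],a[480:]]),(800,300)))
```

```text
(0.455, 0.165, 0.2) 0 [ -29.08619152   33.93411123    5.81357656  117.10636437   -6.64319286
   29.26053311 -108.45586291]
(0.455, 0.165, 0.09) -50 [ -35.43614087   47.34877359   16.74927364  121.61870816  -45.57776838
   17.26400186 -119.65397439]
(0.525, -0.18, 0.2) -10 [ 13.62574346  37.9740951    0.89719241 105.26935931  -0.92236571
  36.7635127  -84.92804598]
4.2917 [ 12.5  39.2   1.6 102.1  -1.8  38.8 -82.7] [ 0.54561398 -0.17762646  0.20002105]
```

View pics/ring.png

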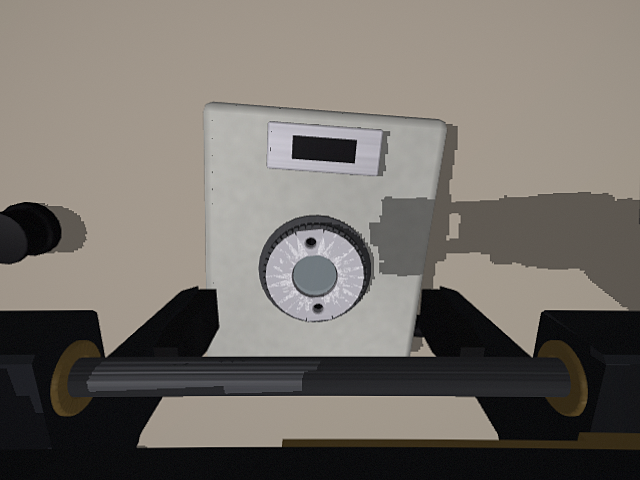

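View pics/rest.png

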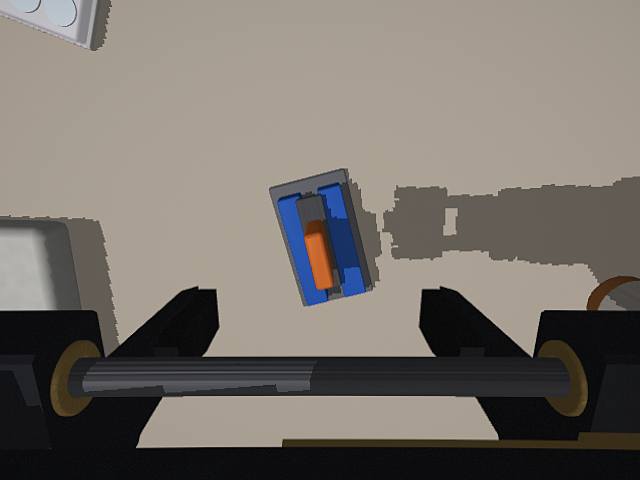

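The wrist views show ring holes at about (311,242) and (317,308). The orange grip runs from (313,235) to (324,288), with the bar running along the slot.

```bash
cat >> h.py <<'E'
def meas_grip(f):
    q=np.load(f+".npz");p,d=q["p"],q["d"];h=cv2.cvtColor(p,cv2.COLOR_RGB2HSV)
    m=(h[...,0]<16)&(h[...,1]>150)&(h[...,2]>80)&(d>0)
    m&=cv2.erode(m.astype(np.uint8),np.ones((3,3)))>0
    v,u=np.nonzero(m);n=cv2.undistortPoints(np.float64(np.c_[u,v])[:,None],q["mtx"],np.array([q["k1"],0,0,0,0]))[:,0]
    X=(np.c_[n,np.ones(len(n))]*d[v,u][:,None]-q["t"])@q["R"]
    # largest connected in world z
    b=X[:,2]>np.percentile(X[:,2],90)-.003
    T=X[b];r=cv2.minAreaRect(np.float32(T[:,:2]*1000))
    e=cv2.boxPoints(r);e1,e2=e[1]-e[0],e[2]-e[1];L=e1 if np.hypot(*e1)>np.hypot(*e2) else e2
    return np.array(r[0])/1000,np.degrees(np.arctan(L[1]/L[0])),r[1],T[:,2].mean(),b.sum()
E
python3 - <<'E'
from h import *
print("grip",meas_grip("rest"))
q=dict(np.load("rest.npz"));p=q["p"];h=cv2.cvtColor(p,cv2.COLOR_RGB2HSV)
m=(h[...,0]>100)&(h[...,0]<130)&(h[...,1]>150)&(h[...,2]>60)
v,u=np.nonzero(m);W=px2w(q,np.c_[u,v],.03)[:,:2];r=cv2.minAreaRect(np.float32(W*1000));print("rails",r)
q=dict(np.load("ring.npz"));g=cv2.cvtColor(q["p"],cv2.COLOR_RGB2GRAY)
hs=[]
for u,v in((311,242),(317,308)):
    m=np.zeros_like(g);m[v-9:v+10,u-9:u+10]=g[v-9:v+10,u-9:u+10]<90
    b=max(blobs(m,5)[0],key=lambda b:b[1][4]);print(b[1],b[2]);hs.append(b[2])
W=px2w(q,hs,.063);D=W[0]-W[1];print(W,np.hypot(*D[:2]),W.mean(0),np.degrees(np.arctan2(D[1],D[0])))
E
```

```text
grip (array([ 0.53073322, -0.17591714]), np.float32(5.0096965), (42.73823547363281, 12.183084487915039), np.float64(0.08308769003044093), np.int64(888))
rails ((524.8568115234375, -177.7506103515625), (100.72074890136719, 54.359432220458984), 6.724792957305908)
[306 238  10  10  79] [310.37974684 242.16455696]
[313 304  10   9  64] [317.375  307.6875]
[[0.48836557 0.16703414 0.063     ]
 [0.4287602  0.16666238 0.063     ]] 0.059606530683162254 [0.45856288 0.16684826 0.063     ] 0.35734730599702347
```

```bash
cat >> h.py <<'E'
def st(tag=""):
    o=get_obs();f=lambda x,n:np.round(x,n).tolist()
    print(tag,"t%.1f"%o["t"],"p",f(o["position"],4),"yaw%.2f"%np.degrees(np.arctan2(o["ee_rot"][1][0],o["ee_rot"][0][0])),"F",f(o["ft_force"],1),"T",f(o["wrist_torque"],3),"gap%.4f gf%.0f"%(o["finger_gap"],o["grasp_force"]));return o
E
python3 - <<'E'
from h import *
y=np.radians(5.5);g=(.5307,-.1759)
move_to((*g,.13),down(y)); line_to((*g,.056),vel=.1);st()
command_gripper(.005);st("grip")
line_to((*g,.060),vel=.03);st("up")
line_to((*g,.15),vel=.12);sleep(.3);st("lift")
look("wrist","held")
E
```

```text
t5.6 p [0.5312, -0.1761, 0.0566] yaw5.49 F [-0.1, -0.2, 0.2] T [-0.003, 0.084, -0.025] gap0.0882 gf0
grip t6.7 p [0.5307, -0.1759, 0.056] yaw5.50 F [-1.1, -0.3, -0.6] T [0.04, 0.042, -0.015] gap0.0139 gf30
up t7.0 p [0.5308, -0.176, 0.0602] yaw5.50 F [0.9, 0.3, -1.6] T [0.002, -0.007, -0.085] gap0.0140 gf30
lift t8.2 p [0.5304, -0.1758, 0.1495] yaw5.50 F [0.1, -0.9, -1.7] T [-0.004, 0.049, -0.025] gap0.0137 gf30
```

View pics/held.png

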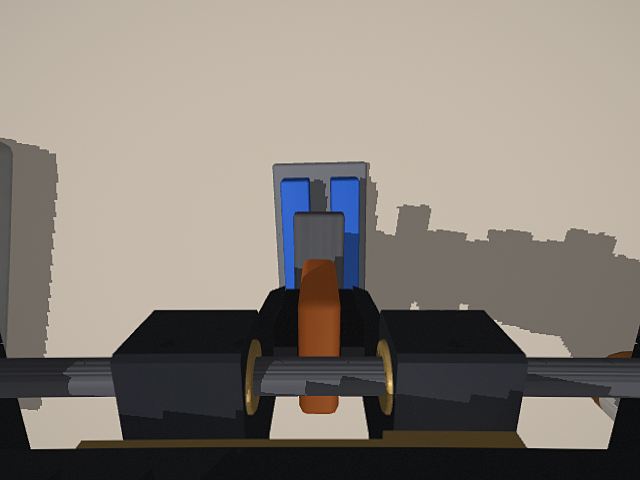

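The spanner is held squarely. The bar's front top edge is at about row 212, columns 294–344, with the blue rails and slot behind it.

Run:
```python
from h import *
q=dict(np.load("held.npz"));o=get_obs();P=np.array(o["position"]);R=np.array(o["ee_rot"])
W=px2w(q,[(294.5,212),(344,212),(319,212)],P[2]-.026+.008);print("bar end in tool (mm)",((W-P)@R*1000).round(1))
h=cv2.cvtColor(q["p"],cv2.COLOR_RGB2HSV)
m=(h[...,0]>100)&(h[...,0]<130)&(h[...,1]>150)&(h[...,2]>40)
for r in(185,200,230,250,270):
    u=np.nonzero(m[r])[0];gaps=np.diff(u);k=gaps.argmax()
    print(r,u[0],u[k],u[k+1],u[-1],px2w(q,[(u[0],r),(u[k],r),(u[k+1],r),(u[-1],r)],.03)[:,:2].round(4).tolist())
```

```text
bar end in tool (mm) [[ 40.8 -10.3  18. ]
 [ 40.8  10.5  18. ]
 [ 40.8   0.   18. ]]
185 280 309 330 359 [[0.5667, -0.1454], [0.5686, -0.1653], [0.5699, -0.1796], [0.5718, -0.1994]]
200 281 309 331 358 [[0.5564, -0.1468], [0.5582, -0.1662], [0.5597, -0.1814], [0.5615, -0.2001]]
230 283 293 344 358 [[0.535, -0.1496], [0.5357, -0.1567], [0.5392, -0.1928], [0.5401, -0.2028]]
250 284 293 344 358 [[0.5202, -0.1514], [0.5208, -0.1578], [0.5243, -0.1946], [0.5253, -0.2046]]
270 285 293 344 358 [[0.5049, -0.1532], [0.5055, -0.159], [0.509, -0.1963], [0.51, -0.2065]]
```

```bash
cat >> h.py <<'E'
def ft(n=5):
    a=[]
    for _ in range(n):
        sleep(.02);o=get_obs();a.append(np.r_[o["ft_force"],o["wrist_torque"]])
    return np.mean(a,0),np.array(o["position"])
def descend(xy,z,yaw,zend,base,fmax=4,step=.001):
    while z>zend+1e-6:
        z=max(z-step,zend);line_to((*xy,z),down(yaw),vel=.02)
        f,p=ft(3);f-=base;print("z%.4f act"%z,p.round(4),"F",f[:3].round(1),"T",f[3:].round(3))
        if f[2]>fmax:break
    return z,f
E
python3 - <<'E'
from h import *
xy=(.4586,.1668);y=np.radians(.36)
move_to((*xy,.15),down(y));line_to((*xy,.108),vel=.08);sleep(.3)
b,_=ft(10);np.save("base.npy",b);print(b.round(3))
z,f=descend(xy,.103,y,.096,b);st()
E
```

```text
[ 0.14  -0.108 -1.198  0.032  0.     0.004]
z0.1020 act [0.4586 0.1668 0.1019] F [-0.   0.6 -0.5] T [-0.021  0.002  0.011]
z0.1010 act [0.4586 0.1668 0.101 ] F [-0.1 -0.2 -0. ] T [-0.006  0.03  -0.011]
z0.1000 act [0.4585 0.1668 0.0999] F [-0.2  0.3 -0.2] T [-0.004 -0.011 -0.018]
z0.0990 act [0.4586 0.1668 0.099 ] F [-0.2  0.6 -0.5] T [ 0.006  0.001 -0.002]
z0.0980 act [0.4586 0.1668 0.098 ] F [-0.  -0.1 -0.1] T [-0.01  0.01 -0.  ]
z0.0970 act [0.4586 0.1668 0.097 ] F [-0.1  0.5  0.2] T [-0.016  0.007  0.012]
z0.0960 act [0.4586 0.1668 0.096 ] F [-0.2 -0.1 -0.4] T [0.025 0.036 0.007]
 t13.0 p [0.4586, 0.1668, 0.096] yaw0.36 F [0.4, 0.1, -1.6] T [0.069, 0.013, 0.026] gap0.0133 gf30
```

Both tips are 5 mm in without any force. I'll continue down to the face.

Run:
```python
from h import *
xy=(.4586,.1668);y=np.radians(.36);b=np.load("base.npy")
z,f=descend(xy,.096,y,.090,b,fmax=3);
if f[2]<3: z,f=descend(xy,.090,y,.0865,b,fmax=3,step=.0005)
st()
```

```text
z0.0950 act [0.4586 0.1668 0.095 ] F [-0.3  0.1 -0. ] T [-0.015  0.011  0.017]
z0.0940 act [0.4586 0.1668 0.094 ] F [-0.1 -0.3 -0.6] T [0.01  0.023 0.002]
z0.0930 act [0.4586 0.1668 0.093 ] F [-0.1  0.2 -0.3] T [ 0.004  0.02  -0.015]
z0.0920 act [0.4586 0.1668 0.092 ] F [-0.1 -0.3 -0.2] T [-0.021  0.012 -0.006]
z0.0910 act [0.4586 0.1668 0.091 ] F [-0.  -0.2 -0.4] T [-0.002  0.014 -0.029]
z0.0900 act [0.4586 0.1668 0.09  ] F [-0.1  0.5 -0.3] T [ 0.023 -0.017  0.016]
z0.0895 act [0.4586 0.1668 0.0895] F [-0.7  0.2 -0.6] T [-0.025  0.027  0.007]
z0.0890 act [0.4586 0.1668 0.089 ] F [0.3 0.6 0.1] T [0.025 0.009 0.026]
z0.0885 act [0.4586 0.1668 0.0889] F [-1.6  0.2  6.7] T [-0.09   0.225 -0.024]
 t15.7 p [0.4586, 0.1668, 0.0889] yaw0.36 F [-1.7, 0.5, 5.9] T [-0.03, 0.233, 0.009] gap0.0136 gf30
```

The bar is on the face: contact came at the expected height of 0.089 with both prongs in. I'll ease off the pressure and turn, watching the torque.

```bash
cat > turn.py <<'E'
from h import *
import sys
a,end,step,tmax=map(float,sys.argv[1:5]);xy=(.4586,.1668);b=np.load("base.npy")
line_to((*xy,.0889),down(np.radians(a)),vel=.02)
while a>end+1e-6:
    a-=step;line_to((*xy,.0889),down(np.radians(a)),vel=.05)
    f,p=ft(3);f-=b;o=get_obs();ay=np.degrees(np.arctan2(o["ee_rot"][1][0],o["ee_rot"][0][0]))
    print("a%.2f act%.2f"%(a,ay),p.round(4),"F",f[:3].round(1),"T",f[3:].round(3))
    if f[5]>tmax or np.hypot(*f[:2])>15 or f[2]>10:print("stop");break
st()
E
python3 turn.py .36 -7.64 1 .32
```

```text
a-0.64 act-0.66 [0.4587 0.1667 0.0889] F [-0.5 -0.1  3. ] T [-0.144  0.051  0.025]
a-1.64 act-1.65 [0.4586 0.1664 0.0889] F [ 0.  -2.2  3.5] T [-0.46  -0.02   0.163]
a-2.64 act-2.67 [0.4587 0.1664 0.0889] F [ 0.5 -2.5  3.1] T [-0.644 -0.057  0.147]
a-3.64 act-3.67 [0.4586 0.1664 0.0889] F [ 0.6 -3.5  4. ] T [-0.816 -0.079  0.197]
a-4.64 act-4.67 [0.4586 0.1665 0.0889] F [ 0.9 -4.3  4. ] T [-1.018 -0.119  0.153]
a-5.64 act-5.67 [0.4586 0.1665 0.0889] F [ 0.6 -4.8  4.1] T [-1.125 -0.151  0.144]
a-6.64 act-6.69 [0.4586 0.1665 0.0889] F [ 1.1 -4.8  3.5] T [-1.195 -0.121  0.173]
a-7.64 act-7.70 [0.4586 0.1664 0.0889] F [ 0.8 -4.5  3.4] T [-1.165 -0.127  0.178]
 t18.3 p [0.4586, 0.1664, 0.0889] yaw-7.70 F [0.9, -4.6, 1.9] T [-1.122, -0.128, 0.16] gap0.0140 gf30
```

Turning smoothly at about 0.17 N m. The side force shows my centre is a little too far in +y, so I'll shift it and go on.

```bash
sed -i 's/xy=(.4586,.1668)/xy=(.4586,.1660)/' turn.py; python3 turn.py -7.64 -29.64 2 .30
```

```text
a-9.64 act-9.61 [0.4586 0.1664 0.0889] F [ 0.3 -1.9  3.8] T [-0.569 -0.064  0.113]
a-11.64 act-11.59 [0.4586 0.1663 0.0889] F [ 0.4 -1.6  3.4] T [-0.397 -0.067  0.097]
a-13.64 act-13.59 [0.4586 0.1663 0.0889] F [ 0.2 -1.3  3.3] T [-0.253 -0.042  0.091]
a-15.64 act-15.59 [0.4586 0.1663 0.0889] F [ 0.4 -1.1  2.8] T [-0.146 -0.009  0.093]
a-17.64 act-17.59 [0.4586 0.1663 0.0889] F [ 0.1 -0.3  2.5] T [-0.027  0.002  0.118]
a-19.64 act-19.59 [0.4586 0.1662 0.0889] F [0.1 0.2 3.2] T [ 0.034 -0.033  0.13 ]
a-21.64 act-21.60 [0.4586 0.1661 0.0889] F [-0.6  0.6  2.9] T [ 0.121 -0.003  0.079]
a-23.64 act-23.60 [0.4586 0.1662 0.0889] F [0.1 0.9 3.3] T [ 0.195 -0.012  0.104]
a-25.64 act-25.60 [0.4585 0.1661 0.0889] F [0.2 1.4 2.7] T [0.278 0.018 0.09 ]
a-27.64 act-27.60 [0.4586 0.1661 0.0889] F [0.  1.5 3.3] T [0.304 0.018 0.109]
a-29.64 act-29.61 [0.4586 0.1661 0.0889] F [-0.5  1.7  3.5] T [0.344 0.025 0.09 ]
 t21.9 p [0.4586, 0.1661, 0.0889] yaw-29.61 F [-0.6, 1.2, 2.4] T [0.393, -0.021, 0.085] gap0.0138 gf30
```

```bash
python3 turn.py -29.64 -51.64 1 .28
```

```text
a-30.64 act-30.64 [0.4586 0.1661 0.0889] F [-0.6  2.1  3.2] T [0.418 0.08  0.123]
a-31.64 act-31.64 [0.4586 0.1661 0.0889] F [-0.1  2.1  3.6] T [0.475 0.049 0.156]
a-32.64 act-32.65 [0.4586 0.1661 0.0889] F [-0.4  2.2  3.3] T [0.504 0.045 0.095]
a-33.64 act-33.65 [0.4586 0.1661 0.0889] F [-0.9  2.4  3.3] T [0.506 0.077 0.166]
a-34.64 act-34.65 [0.4586 0.166  0.0889] F [-0.3  1.9  4. ] T [0.563 0.1   0.148]
a-35.64 act-35.65 [0.4586 0.166  0.0889] F [-0.4  3.3  3.8] T [0.549 0.086 0.186]
a-36.64 act-36.65 [0.4586 0.166  0.0889] F [-0.5  2.5  3.8] T [0.58  0.146 0.15 ]
a-37.64 act-37.65 [0.4586 0.166  0.0889] F [-0.6  3.   4.1] T [0.628 0.112 0.141]
a-38.64 act-38.64 [0.4585 0.166  0.0889] F [-1.1  2.7  4. ] T [0.61  0.163 0.148]
a-39.64 act-39.65 [0.4585 0.166  0.0889] F [-0.8  2.3  4.2] T [0.619 0.125 0.167]
a-40.64 act-40.65 [0.4585 0.166  0.0889] F [-0.9  2.7  4. ] T [0.643 0.193 0.155]
a-41.64 act-41.65 [0.4585 0.166  0.0889] F [-1.2  2.8  4.7] T [0.618 0.18  0.122]
a-42.64 act-42.65 [0.4586 0.166  0.0889] F [-1.6  2.3  4.4] T [0.637 0.202 0.157]
a-43.64 act-43.64 [0.4586 0.166  0.0889] F [-1.2  2.9  4.2] T [0.632 0.223 0.127]
a-44.64 act-44.65 [0.4586 0.166  0.0889] F [-1.5  2.8  4. ] T [0.61  0.213 0.122]
a-45.64 act-45.62 [0.4586 0.166  0.0889] F [-1.2  2.8  4.4] T [0.617 0.247 0.277]
a-46.64 act-46.60 [0.4586 0.166  0.0889] F [-0.9  2.8  4.8] T [0.552 0.275 0.552]
stop
 t27.2 p [0.4586, 0.166, 0.0889] yaw-46.60 F [-1.4, 2.5, 3.0] T [0.553, 0.295, 0.552] gap0.0139 gf30
```

The torque rose steeply at -46.6°, from 0.13 to 0.55 N m, so this is the stop. I'll ease back within the hole clearance and lift straight off.

Run:
```python
from h import *
b=np.load("base.npy");xy=(.4586,.1662)
for a in(-45.6,-44.8,-44.0):
    line_to((*xy,.0889),down(np.radians(a)),vel=.05);f,p=ft(3);f-=b;print(a,p.round(4),"F",f[:3].round(1),"T",f[3:].round(3))
y=np.radians(-44.0)
for z in(.0895,.092,.096,.100,.105):
    line_to((*xy,z),down(y),vel=.02);f,p=ft(2);f-=b;print(p.round(4),"F",f[:3].round(1),"T",f[3:].round(3))
    if f[2]<-6:break
else:
    line_to((*xy,.16),vel=.1)
    line_to((.415,.205,.20),vel=.15) ;c,p,d=look("wrist","after")
st()
```

```text
-45.6 [0.4586 0.166  0.0889] F [-1.2  2.   4.4] T [0.414 0.284 0.271]
-44.8 [0.4586 0.166  0.0889] F [-1.   1.8  4.3] T [0.366 0.293 0.014]
-44.0 [0.4588 0.1658 0.0889] F [-0.6  0.2  3.9] T [0.167 0.191 0.018]
[0.4587 0.1659 0.0893] F [ 0.5 -0.2  0.4] T [ 0.057  0.003 -0.022]
[0.4587 0.1662 0.0921] F [-0.5  0.1 -0.5] T [ 0.042  0.012 -0.005]
[0.4587 0.1662 0.0961] F [-0.3  0.1  0.2] T [0.036 0.011 0.002]
[0.4587 0.1662 0.1001] F [ 0.  -0.2 -0.2] T [ 0.002  0.015 -0.03 ]
[0.4587 0.1662 0.1051] F [-0.2 -0.   0.3] T [ 0.05   0.    -0.004]
 t31.3 p [0.4154, 0.2043, 0.1995] yaw-44.05 F [-0.8, -0.2, -1.5] T [0.091, 0.0, 0.024] gap0.0137 gf30
```

View pics/after.png

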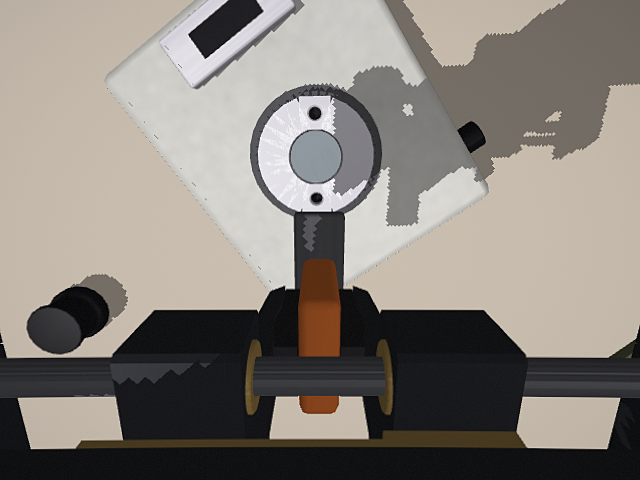

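The holes now lie at (315,113) and (317,198), so the ring has turned to about -45° and is clear of the prongs. Next I'll return the spanner to the rest.

Run:
```python
from h import *
q=dict(np.load("after.npz"));W=px2w(q,[(315,113),(317,198)],.063);D=W[0]-W[1];print("hole bearing",np.degrees(np.arctan2(D[1],D[0])),W.mean(0))
xy=(.5307,-.1770);y=np.radians(6.5)
line_to((.4586,.1662,.22),vel=.15)
move_to((*xy,.15),down(y));line_to((*xy,.075),vel=.08);sleep(.3);b,_=ft(8)
z,f=descend(xy,.075,y,.058,b,fmax=3,step=.003)
if f[2]<3: z,f=descend(xy,z,y,.0548,b,fmax=2,step=.0005)
st()
```

```text
hole bearing -42.78615384602987 [0.45738479 0.16617018 0.063     ]
z0.0720 act [ 0.5306 -0.177   0.0719] F [ 0.  -0.1 -0.2] T [-0.011  0.019  0.009]
z0.0690 act [ 0.5307 -0.177   0.0689] F [ 0.1  0.2 -0.1] T [ 0.004  0.002 -0.003]
z0.0660 act [ 0.5307 -0.177   0.0659] F [0.2 0.4 0.3] T [ 0.022 -0.007 -0.011]
z0.0630 act [ 0.5306 -0.177   0.0629] F [ 0.1 -0.2  0.1] T [-0.019 -0.025 -0.029]
z0.0600 act [ 0.5306 -0.177   0.0599] F [0.3 0.2 0.4] T [ 0.004  0.016 -0.034]
z0.0580 act [ 0.5306 -0.177   0.0579] F [ 0.2  0.1 -0.2] T [-0.    -0.005 -0.021]
z0.0575 act [ 0.5307 -0.177   0.0575] F [0.3 0.1 0.9] T [ 0.013 -0.023  0.003]
z0.0570 act [ 0.5307 -0.177   0.057 ] F [ 0.3 -0.6 -0.3] T [-0.015 -0.007 -0.01 ]
z0.0565 act [ 0.5307 -0.177   0.0565] F [ 0.3  1.  -0.2] T [-0.006  0.023 -0.047]
z0.0560 act [ 0.5307 -0.177   0.056 ] F [ 0.3  0.4 -0.1] T [ 0.001 -0.01  -0.017]
z0.0555 act [ 0.5307 -0.177   0.0559] F [-1.   0.7  7.1] T [ 0.091  0.242 -0.001]
 t38.3 p [0.5307, -0.177, 0.0559] yaw6.50 F [-0.6, 0.6, 5.7] T [0.16, 0.238, 0.001] gap0.0138 gf30
```

Run:
```python
from h import *
xy=(.5307,-.1770)
line_to((*xy,.0559),vel=.02);command_gripper(.06);st("rel")
line_to((*xy,.13),vel=.08);move_to((.50,-.18,.22),down(np.radians(6.9)));sleep(.3);look("wrist","end");print(meas_grip("end"));st()
```

```text
rel t39.3 p [0.5307, -0.177, 0.0559] yaw6.50 F [-0.3, -0.3, 0.4] T [0.048, -0.043, 0.003] gap0.0598 gf0
(array([ 0.48131778, -0.301065  ]), np.float32(68.48922), (295.6486511230469, 40.819358825683594), np.float64(0.08303082249048101), np.int64(928))
 t41.2 p [0.4998, -0.1797, 0.219] yaw6.92 F [-0.4, -0.3, 0.1] T [0.099, 0.034, -0.008] gap0.0600 gf0
```

View pics/end.png

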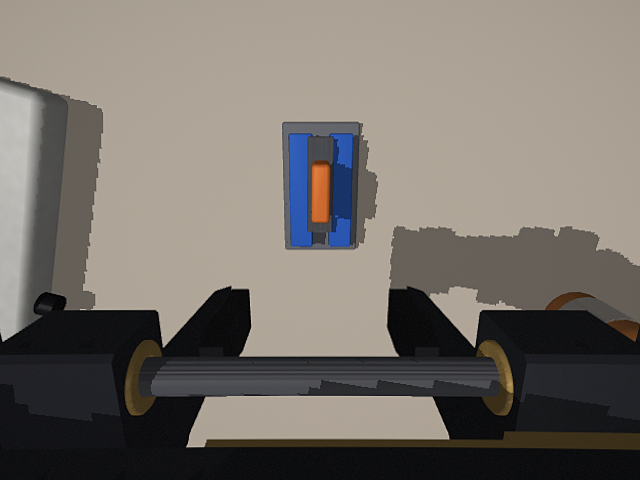

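The spanner stands upright in the slot, with the grip centred at about (320,192) between the rails and the gripper clear. I'm handing in.

```bash
python3 -c "
from h import *
print(job_done())"
```

```text
the job is handed in; nothing more can be done
None
```

The job is handed in: both prongs went fully home, the ring was turned clockwise until the torque rose sharply at its stop (about 0.55 N m), and the spanner is back upright in its rest and released, at about 41 s of the 72 s allowed.

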